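# Check three bottle caps by hand and set the loose ones aside

## Task

Give the blue cap of each bottle in the rack a gentle clockwise twist of about 30 degrees (never 45 or more) and let go: a sound cap bites and springs back to almost where it was, a loose one stays turned. Set every bottle whose cap is loose upright on the floor of the orange rework tray, only after its twist, holding it by its white body and not by its cap, and putting it down rather than dropping it. Leave the bottle with a sound cap standing in its place in the rack, unscrew nothing, and do not disturb the other things on the worktop.

Things in the scene. Friction and masses are not known exactly. Their poses are not given: they have to be found in the camera images.
- bottle_a: White round screw-top bottle (43 mm across, straight sides up to 60 mm above its underside, then a shoulder) fixed in a grey square puck 52 x 52 x 24 mm; 102 mm tall with its blue cap, 0.18 to 0.33 kg. Origin: centre of the puck's underside, z up along the bottle. It stands in one of the rack's wells, puck sides parallel to the rack's. May be sound or loose.
- cap_a (a joint): Turn of bottle_a's blue cap, rad, positive clockwise from above (tightening), within 0.05 of 0 at the start. Sound: takes 0.1 N m to start and 0.8 N m more per rad; let go, it springs back to 0.10 to 0.15. Loose: turns freely (under 0.03 N m) and stays where it was turned.
- cap_a_top (a point): Centre of the top of bottle_a's cap, 102 mm above the bottle's underside. Blue ribbed cap, 36 mm across, from 80 to 102 mm above the underside; a white ridge on top runs from the centre to the rim (towards the bottle's own -x at joint 0).
- bottle_b: White round screw-top bottle (43 mm across, straight sides up to 60 mm above its underside, then a shoulder) fixed in a grey square puck 52 x 52 x 24 mm; 102 mm tall with its blue cap, 0.18 to 0.33 kg. Origin: centre of the puck's underside, z up along the bottle. It stands in one of the rack's wells, puck sides parallel to the rack's. May be sound or loose.
- cap_b (a joint): Turn of bottle_b's blue cap, rad, positive clockwise from above (tightening), within 0.05 of 0 at the start. Sound: takes 0.1 N m to start and 0.8 N m more per rad; let go, it springs back to 0.10 to 0.15. Loose: turns freely (under 0.03 N m) and stays where it was turned.
- cap_b_top (a point): Centre of the top of bottle_b's cap, 102 mm above the bottle's underside. Blue ribbed cap, 36 mm across, from 80 to 102 mm above the underside; a white ridge on top runs from the centre to the rim (towards the bottle's own -x at joint 0).
- bottle_c: White round screw-top bottle (43 mm across, straight sides up to 60 mm above its underside, then a shoulder) fixed in a grey square puck 52 x 52 x 24 mm; 102 mm tall with its blue cap, 0.18 to 0.33 kg. Origin: centre of the puck's underside, z up along the bottle. It stands in one of the rack's wells, puck sides parallel to the rack's. May be sound or loose.
- cap_c (a joint): Turn of bottle_c's blue cap, rad, positive clockwise from above (tightening), within 0.05 of 0 at the start. Sound: takes 0.1 N m to start and 0.8 N m more per rad; let go, it springs back to 0.10 to 0.15. Loose: turns freely (under 0.03 N m) and stays where it was turned.
- cap_c_top (a point): Centre of the top of bottle_c's cap, 102 mm above the bottle's underside. Blue ribbed cap, 36 mm across, from 80 to 102 mm above the underside; a white ridge on top runs from the centre to the rim (towards the bottle's own -x at joint 0).
- rack: Fixed aluminium rack 80 (x) x 250 (y) x 18 mm with three 55 mm square wells in a row along its y, at y = -80, 0 and +80 mm; well floors 6 mm above its underside. Origin: centre of its underside.
- tray: Fixed open orange rework tray 140 (x) x 200 (y) x 22 mm, walls and floor 4 mm thick. Origin: centre of its underside. Empty at the start.
- label_roll: Bystander: white label roll, 58 mm across, 35 mm tall, loose. Origin under its centre.
- mouse: Bystander: black mouse 112 x 63 x 36 mm, loose. Origin under its centre.
- funnel: Bystander: white funnel standing on its 67 mm rim, 60 mm tall, loose. Origin under its centre.
- tape_roll: Bystander: brown tape roll 92 mm across, 48 mm tall, loose. Origin under its centre.
- dosing_cup: Bystander: white dosing cup 67 mm across, 68 mm tall, loose. Origin under its centre.

How it is judged:
By the outcome, as a careful person would: the job done as asked, in the order asked, and still so for the second after the job is handed in, with the robot touching nothing.
It also fails if it takes over 72 s, if anything falls off the work surface, if the arm or the gripper's body presses on something with over 40 N, if the wrist force passes 120 N, or if a joint passes its speed limit or range.

## Robot

A 6-joint arm with a two-finger parallel gripper is mounted at the origin on a cart in front of the work surface, level with it; the furniture and walls round the work are solid. World frame = base frame: x ahead of the robot, y to its left, z up, the work surface at z = 0. Lengths are in mm, angles in rad, forces in N, time in s.
With the tool pointing down it reaches from about 275 to 1000 mm from the base axis. Payload 8.4 kg.
Tool frame: the origin (TCP) lies between the finger pads; the fingertips stand 8 mm ahead of it and the grasp point (between the pads) lies 11 mm behind it (tcp_to_tips is the distance from the TCP to the fingertips, in mm); z points along the fingers, y is the line along which they close (so a half turn about z gives the same grasp; the last joint's range is limited). The gripper opens to 85 mm and grips with 20 to 120 N. Pads are 22 mm wide; open, the fingers measure 114 mm over their backs; the gripper's body (76 mm by 85 mm) begins 54 mm behind the grasp point. The pads swing forward as they close: fully open they stand 13 mm farther back than shut.
Start: joints at [1.125, 0.353, 1.633, -0, 1.155, -0.002], TCP at [268.358, 564.457, 239.281] pointing down, gripper open.
Joint ranges: [-2.63, 2.63], [-0.92, 2.1], [0.06, 2.66], [-1.3, 4.44], [0, 2.69], [-3.02, 3.02]. Speed limits (rad/s): [2.22, 2.22, 2.79, 3.14, 3.14, 3.14].

## Interface

Orientations are given as [roll, pitch, yaw] about the fixed x, y, z axes, in that order (R = Rz(yaw) Ry(pitch) Rx(roll)).
In Python, from rig import * gives the robot as it stands.
- The arm moves only by the tool step_arm, never from a script. Its argument "motion" is a list of rows, each an object with "claw": the finger opening in mm, from 0 to 85.4; "delta_pos": the shift along the tool's x, y, z in mm, a list of three; "turn": the turn about the tool's z in rad. In form: [{"claw": claw, "delta_pos": [dx, dy, dz], "turn": turn}, ...]. A call has 1 to 8 rows; each row shifts and turns the commanded pose from where the row before left it, along the tool's axes as they then stand; what a row does not reach is not made up. A row lasts 1/12 s, in which the tool goes at most 41.7 mm and 7.16 degrees, less where a joint would pass 70% of its speed; a pose out of reach is approached as far as the arm can. A call is refused whole if a number of a shift passes 41.7 or a number of a turn 0.125, either way. A call with a gripper value outside its range is refused whole. The fingers move at their own pace and stop on an object; "force" is the grip in N (left out, the last holds). Time passes only in rows, so rows that do not move let the fingers close. It gives the time, the measured TCP pose, the force, the opening and the grip force at its end, in the units of the state.
- sense(): the state, without advancing time (a new reading comes with each control period).
- grab_frame(name): name is "scene" or "top" or "wrist"; returns a dict with "img" (400x640x3 uint8, red, green, blue), "vertical_fov" (degrees; the focal length in pixels is half the picture's height over the tangent of half this angle, whatever the lens; pixels are square), "cx", "cy" (the principal point, pixels), "R" (3x3) and "t" (3): a world point X has camera coordinates R X + t. Camera axes: x right, y down, z forward; pixel columns grow to the right and rows downward; lengths in mm; the calibration is good to about 2 mm. A picture is of the moment at which its call begins. There is no depth.
- sign_off(): hands the job in; it is judged then, once.
The state is a dict: "clock": time; "qpos": joint angles; "qvel": joint speeds; "joint_efforts": joint torques, N m; "eef_pos": TCP position; "tcp_rot": TCP orientation; "contact_force": force on the tool from outside, world axes, zero at the start; "wrist_torque": the same for the moment, N m; "opening": opening from 0.0 (shut) to 1.0 (fully open); "grasp_force": force on a finger pad.
Only numpy, scipy, OpenCV 4.12 (cv2) and the standard library are available. Lean on these libraries where they do the work, as an engineer would, in place of code of your own. Each camera call takes 0.05 s, during which the arm holds its last target. There are 200 camera calls.

## Working session

There is one attempt and no reset: what is moved stays moved. The work goes in short steps, Python scripts to look and compute and a tool call to move; the robot and the scene stay as the last step left them, time stands still between calls to the robot, and variables do not carry over. Pictures are saved under pics/ and viewed, at most 10 in all, crops included, and the job is handed in when it is done.

Besides the shell and the picture viewer there is one more tool, called as name([rows], argument=value, ...), one row to a line, values as JSON. step_arm: Moves the arm, as the interface text tells. Its arguments: {"type":"object","properties":{"motion":{"type":"array","items":{"type":"object","properties":{"claw":{"type":"number"},"delta_pos":{"type":"array","items":{"type":"number"}},"turn":{"type":"number"}}}},"force":{"type":"number"}},"required":["motion"]}

```bash
mkdir -p pics; ls; python3 - <<'E'
from rig import *
import cv2,numpy as np
s=sense();print(s)
a=[]
for n in("scene","top"):
    f=grab_frame(n);np.savez(f"pics/{n}0.npz",**f)
    cv2.imwrite(f"pics/{n}0.png",f["img"][:,:,::-1]);print(n,f["vertical_fov"],f["cx"],f["cy"],-f["R"].T@f["t"],f["R"])
E
```

```text
pics
{'clock': 0.0, 'qpos': array([ 1.12459000e+00,  3.53626453e-01,  1.63412979e+00, -2.83572347e-05,
        1.15518869e+00, -2.41554123e-03]), 'qvel': array([ 0.00088837,  0.00178338,  0.0001261 , -0.00053094, -0.00139201,
       -0.00067191]), 'joint_efforts': array([ 1.31099798e-03, -6.05240464e+01, -3.42079604e+01, -1.39061763e-04,
        9.13866417e-03,  1.09018313e-05]), 'eef_pos': array([268.17298038, 564.03592692, 238.57707625]), 'tcp_rot': array([-3.14024032e+00,  2.26611568e-05,  2.69781335e+00]), 'contact_force': array([ 0.11700169, -0.32152107, -0.01810409]), 'wrist_torque': array([ 0.0194488 ,  0.02607127, -0.02085419]), 'grasp_force': 0.0, 'opening': 0.9987041484282178}
scene 55.13036850477903 322.7733800600058 199.97714685019184 [-257.83988721 -621.28767435  881.10250312] [[ 0.62856629 -0.77772222  0.00725013]
 [-0.47835201 -0.39392762 -0.78485692]
 [ 0.61325669  0.48986649 -0.61963461]]
top 46.604205133767174 317.11912724143616 205.90664465542355 [ 310.41223745   23.10965096 1671.14713766] [[-0.00822    -0.99994164 -0.00701008]
 [-0.99187132  0.00904345 -0.12692324]
 [ 0.12697923  0.00590979 -0.99188777]]
```

View pics/top0.png

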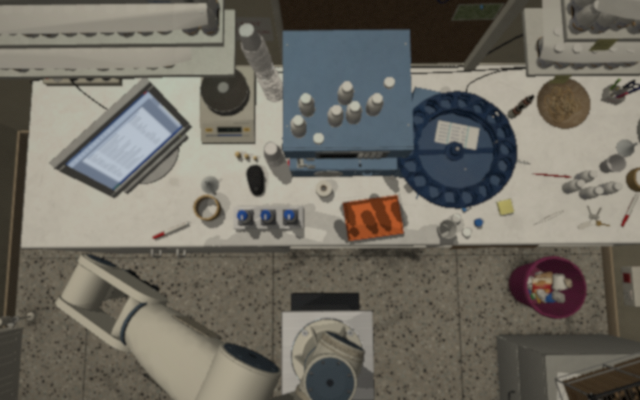

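View pics/scene0.png

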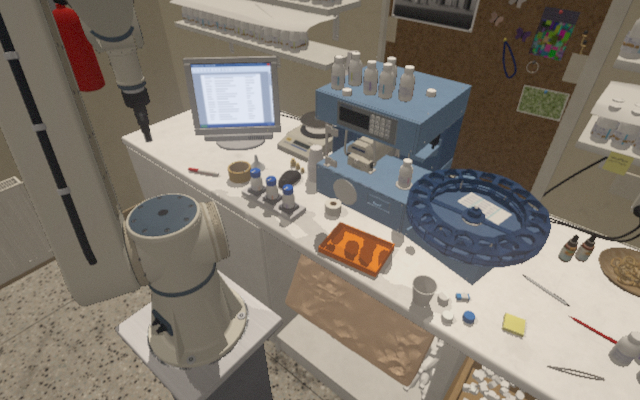

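The top view shows three blue caps at about (245,216), (268,216) and (290,216) in the rack, with the orange tray centred near (374,218). The tape roll is at (208,207), the mouse at (256,180) and the label roll at (325,187).

```bash
cat > h.py <<'E'
import cv2,numpy as np
def cast(f,u,v,z):
    fl=200/np.tan(np.radians(float(f["vertical_fov"]))/2)
    d=f["R"].T@np.array([(u-f["cx"])/fl,(v-f["cy"])/fl,1]);c=-f["R"].T@f["t"]
    return c+d*(z-c[2])/d[2]
def proj(f,X):
    fl=200/np.tan(np.radians(float(f["vertical_fov"]))/2)
    p=f["R"]@np.array(X)+f["t"];return p[:2]/p[2]*fl+[f["cx"],f["cy"]]
def blobs(f,lo,hi,amin):
    h=cv2.cvtColor(f["img"],cv2.COLOR_RGB2HSV);m=cv2.inRange(h,lo,hi)
    m=cv2.morphologyEx(m,cv2.MORPH_CLOSE,np.ones((3,3)))
    n,l,s,c=cv2.connectedComponentsWithStats(m);return [(c[i],s[i],l==i) for i in range(1,n) if s[i][4]>=amin]
E
python3 - <<'E'
from h import *
for n in("top","scene"):
    f=dict(np.load(f"pics/{n}0.npz"))
    print(n)
    for c,s,m in blobs(f,(105,130,40),(130,255,255),25):
        if s[4]<400: print("blue",c.round(1),s,cast(f,*c,100).round())
    for c,s,m in blobs(f,(3,150,80),(16,255,255),300):
        r=cv2.minAreaRect(np.argwhere(m)[:,::-1].astype(np.float32))
        print("orange",c.round(1),s,[cast(f,*p,22).round() for p in cv2.boxPoints(r)])
f=dict(np.load("pics/top0.npz"))
for nm,p,z in [("tape",(208,207),48),("mouse",(256,180),30),("label",(325,188),35),("rackTL",(237,205),18),("rackBR",(304,233),18)]: print(nm,cast(f,*p,z).round())
E
```

```text
top
blue [466.9  98.5] [465  95   5   8  26] [ 886. -496.  100.]
blue [484.5 111.5] [477 104  17  18 109] [ 839. -555.  100.]
blue [422.6 115.6] [415 107  20  22 104] [ 826. -338.  100.]
blue [490.7 132.8] [486 125  11  15  39] [ 762. -572.  100.]
blue [507.6 132.4] [505 128   7   9  43] [ 763. -631.  100.]
blue [417.2 162.4] [407 145  18  30 109] [ 660. -314.  100.]
blue [496.4 171.8] [481 145  31  51 310] [ 624. -584.  100.]
blue [511.4 148.6] [509 144   6   9  35] [ 705. -641.  100.]
blue [430.3 181.2] [425 176  12  10  38] [ 593. -356.  100.]
blue [422.3 190.1] [416 187  11  10  46] [ 563. -328.  100.]
blue [457.3 198.5] [456 192   5  12  38] [ 533. -446.  100.]
blue [475.6 197. ] [472 192   9  12  53] [ 537. -509.  100.]
blue [242.2 214.1] [238 211   9   8  42] [486. 288. 100.]
blue [265.8 213.8] [262 211   8   8  38] [486. 208. 100.]
blue [288.6 213.7] [284 211  10   8  51] [486. 130. 100.]
blue [549.2 298.6] [547 295   6   7  29] [ 195. -734.  100.]
orange [372.7 217.9] [ 344  196   59   44 2035] [array([532., -60.,  22.]), array([ 558., -255.,   22.]), array([ 422., -270.,   22.]), array([397., -76.,  22.])]
scene
blue [236.6  64.3] [216  63  49   3  74] [1201. 1208.  100.]
blue [287.7 186.7] [283 184   9   6  33] [496. 136. 100.]
orange [84.5 63.4] [ 60  28  45  63 727] [array([ 954., 3094.,   22.]), array([1208., 3220.,   22.]), array([ 625., 1692.,   22.]), array([ 478., 1675.,   22.])]
orange [356.6 248.5] [ 319  223   75   53 2210] [array([385., -87.,  22.]), array([542., -25.,  22.]), array([ 560., -259.,   22.]), array([ 413., -295.,   22.])]
tape [518. 418.  48.]
mouse [616. 252.  30.]
label [584.   4.  35.]
rackTL [528. 321.  18.]
rackBR [425.  81.  18.]
```

step_arm([
  {"claw":55,"delta_pos":[-20,-14,-12],"turn":0},
  {"claw":55,"delta_pos":[-35,-25,-12],"turn":0},
  {"claw":55,"delta_pos":[-35,-25,-12],"turn":0},
  {"claw":55,"delta_pos":[-35,-25,-12],"turn":0},
  {"claw":55,"delta_pos":[-35,-25,-12],"turn":0},
  {"claw":55,"delta_pos":[-35,-25,-12],"turn":0},
  {"claw":55,"delta_pos":[-35,-25,-12],"turn":0},
  {"claw":55,"delta_pos":[-35,-25,-12],"turn":0},
])

```text
clock: 0.77
eef_pos: [417.0, 295.7, 330.0]
tcp_rot: [-3.141, -0.0, 2.698]
contact_force: [0.9, 0.8, 0.0]
opening: 0.647
grasp_force: 0.0
```

step_arm([
  {"claw":55,"delta_pos":[-35,-25,0],"turn":0.1},
  {"claw":55,"delta_pos":[0,0,0],"turn":0.12},
  {"claw":55,"delta_pos":[0,0,0],"turn":0.12},
  {"claw":55,"delta_pos":[0,0,0],"turn":0.12},
  {"claw":55,"delta_pos":[0,0,0],"turn":0.12},
  {"claw":55,"delta_pos":[0,0,0],"turn":0.12},
  {"claw":55,"delta_pos":[0,0,0],"turn":0.12},
  {"claw":55,"delta_pos":[0,0,0],"turn":0.12},
])

```text
clock: 1.43
eef_pos: [436.8, 261.0, 329.3]
tcp_rot: [-3.141, 0.0, 1.752]
contact_force: [-0.6, -0.3, 0.1]
opening: 0.645
grasp_force: 0.0
```

step_arm([
  {"claw":55,"delta_pos":[0,0,0],"turn":0.12},
  {"claw":55,"delta_pos":[0,0,0],"turn":0.06},
  {"claw":55,"delta_pos":[0,0,0],"turn":0},
])

```text
clock: 1.68
eef_pos: [436.8, 261.0, 329.3]
tcp_rot: [-3.141, 0.0, 1.575]
contact_force: [1.0, 0.3, 0.4]
opening: 0.644
grasp_force: 0.0
```

```bash
python3 - <<'E'
from rig import *
from h import *
s=sense();print(s["clock"],s["eef_pos"],s["tcp_rot"],s["opening"],s["qpos"])
f=grab_frame("wrist");np.savez("pics/w1.npz",**f);cv2.imwrite("pics/w1.png",f["img"][:,:,::-1])
print(-f["R"].T@f["t"],f["R"].round(3))
E
```

```text
1.6833 [436.78048796 261.01834947 329.33132861] [-3.14098322e+00  3.95800222e-04  1.57505222e+00] 0.643825321169978 [ 5.35723440e-01  9.06405059e-02  1.76651095e+00 -3.37115838e-05
  1.28516716e+00  5.31477179e-01]
[435.88539249 332.89584352 464.87053875] [[ 1.     0.005 -0.   ]
 [ 0.005 -0.959  0.283]
 [ 0.001 -0.283 -0.959]]
```

View pics/w1.png

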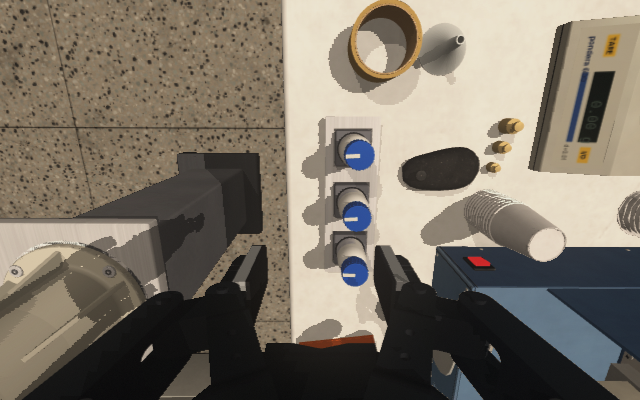

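The wrist view shows the caps at about (358,154), (357,216) and (355,271). Each white ridge points image-left, which is world -x, so all three read near zero.

```bash
cat >> h.py <<'E'
def caps(f,z=108):
    # cap-top disc: top face seen as brightest blue ellipse; use hull min circle, ridge = white pixels inside
    hsv=cv2.cvtColor(f["img"],cv2.COLOR_RGB2HSV);out=[]
    m=cv2.inRange(hsv,(105,130,110),(125,255,255))
    for c in cv2.findContours(m,cv2.RETR_EXTERNAL,cv2.CHAIN_APPROX_NONE)[0]:
        if not 250<cv2.contourArea(c)<6000: continue
        hull=cv2.convexHull(c);(u,v),(a,b),_=cv2.fitEllipse(hull)
        if max(a,b)>1.5*min(a,b): continue
        P=cast(f,u,v,z);msk=cv2.fillConvexPoly(np.zeros(m.shape,np.uint8),hull,1)
        q=np.argwhere((msk>0)&(hsv[:,:,1]<90)&(hsv[:,:,2]>120))
        ang=None
        if len(q)>8:
            Q=np.array([cast(f,x,y,z)[:2] for y,x in q]);d=Q.mean(0)-P[:2]
            vt=np.linalg.svd(Q-Q.mean(0))[2][0];vt*=np.sign(vt@d)
            ang=round(float((np.pi-np.arctan2(vt[1],vt[0])+np.pi)%(2*np.pi)-np.pi),2)
        out.append((P.round(1)[:2],round(max(a,b)/400*P[2]*0+max(a,b),1),"cw from -x",ang,(round(u),round(v))))
    return out
E
python3 - <<'E'
from h import *
f=dict(np.load("pics/w1.npz"))
for c in caps(f):print(c)
for nm,p in [("rack TL",(326,117)),("TR",(382,123)),("rack L low",(318,266))]: print(nm,cast(f,*p,18).round())
E
```

```text
(array([483.3, 128.7]), np.float64(25.5), 'cw from -x', 0.06, (355, 274))
(array([483.2, 208.8]), np.float64(27.3), 'cw from -x', -0.07, (357, 218))
(array([482.6, 288.1]), np.float64(29.4), 'cw from -x', 0.14, (359, 155))
rack TL [444. 331.  18.]
TR [525. 323.  18.]
rack L low [433.  92.  18.]
```

step_arm([
  {"claw":55,"delta_pos":[13,23,15],"turn":0},
  {"claw":55,"delta_pos":[13,23,35],"turn":0},
  {"claw":55,"delta_pos":[0,0,35],"turn":0},
  {"claw":55,"delta_pos":[0,0,30],"turn":0},
  {"claw":55,"delta_pos":[0,0,20],"turn":0},
  {"claw":55,"delta_pos":[0,0,0],"turn":0},
])

```text
clock: 2.23
eef_pos: [479.1, 285.4, 191.8]
tcp_rot: [-3.135, 0.004, 1.58]
contact_force: [-0.7, -0.2, 0.9]
opening: 0.643
grasp_force: 0.0
```

```bash
python3 - <<'E'
from rig import *
from h import *
s=sense();print(s["clock"],s["eef_pos"],s["tcp_rot"],s["opening"])
f=grab_frame("wrist");np.savez("pics/w2.npz",**f);cv2.imwrite("pics/w2.png",f["img"][:,:,::-1])
for c in caps(f):print(c)
E
```

```text
2.2333 [479.14381337 285.35308734 191.78939351] [-3.13473443  0.00395595  1.58030652] 0.6429314155600089
(array([483.6, 208.3]), np.float64(41.0), 'cw from -x', 0.12, (326, 298))
(array([482.9, 288.7]), np.float64(45.3), 'cw from -x', 0.07, (327, 208))
```

View pics/w2.png

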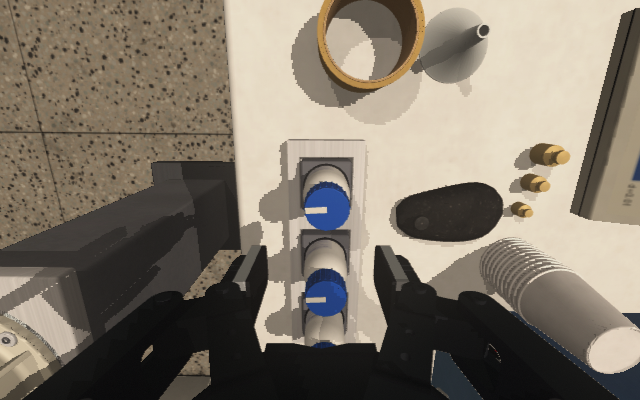

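The close view puts the first cap at (327,208) and the second at (326,298), with their ridges pointing image-left. The fingers are clear of the mouse and the tape roll.

step_arm([
  {"claw":55,"delta_pos":[0,0,0],"turn":0},
])

```text
clock: 2.37
eef_pos: [482.0, 287.1, 197.2]
tcp_rot: [3.141, -0.0, 1.579]
contact_force: [0.4, 0.2, -0.2]
opening: 0.643
grasp_force: 0.0
```

step_arm([
  {"claw":55,"delta_pos":[0,1,20],"turn":0},
  {"claw":55,"delta_pos":[0,0,30],"turn":0},
  {"claw":55,"delta_pos":[0,0,25],"turn":0},
  {"claw":55,"delta_pos":[0,0,16],"turn":0},
  {"claw":55,"delta_pos":[0,0,10],"turn":0},
  {"claw":55,"delta_pos":[0,0,5],"turn":0},
  {"claw":55,"delta_pos":[0,0,0],"turn":0},
  {"claw":55,"delta_pos":[0,0,0],"turn":0},
])

```text
clock: 3.03
eef_pos: [483.6, 287.4, 91.8]
tcp_rot: [3.14, -0.001, 1.578]
contact_force: [-0.1, 0.0, 0.3]
opening: 0.646
grasp_force: 0.0
```

step_arm([
  {"claw":30,"delta_pos":[0,0,0],"turn":0},
  {"claw":30,"delta_pos":[0,0,0],"turn":0},
  {"claw":30,"delta_pos":[0,0,0],"turn":0},
  {"claw":30,"delta_pos":[0,0,0],"turn":0},
  {"claw":30,"delta_pos":[0,0,0],"turn":0},
  {"claw":30,"delta_pos":[0,0,0],"turn":0},
], force=60)

```text
clock: 3.53
eef_pos: [483.4, 287.3, 91.9]
tcp_rot: [3.14, -0.001, 1.578]
contact_force: [-0.6, -0.2, 7.3]
opening: 0.382
grasp_force: 59.0
```

step_arm([
  {"claw":30,"delta_pos":[0,0,0],"turn":0.065},
  {"claw":30,"delta_pos":[0,0,0],"turn":0.065},
  {"claw":30,"delta_pos":[0,0,0],"turn":0.065},
  {"claw":30,"delta_pos":[0,0,0],"turn":0.065},
  {"claw":30,"delta_pos":[0,0,0],"turn":0},
  {"claw":30,"delta_pos":[0,0,0],"turn":0},
])

```text
clock: 4.03
eef_pos: [483.4, 287.5, 91.9]
tcp_rot: [3.14, -0.002, 1.317]
contact_force: [-2.0, -0.7, 7.4]
opening: 0.388
grasp_force: 58.9
```

```bash
python3 - <<'E'
from rig import *
from h import *
s=sense();print(s["clock"],s["eef_pos"],s["tcp_rot"],s["opening"],s["contact_force"],s["wrist_torque"])
f=grab_frame("wrist");np.savez("pics/w3.npz",**f);cv2.imwrite("pics/w3.png",f["img"][150:400,180:480,::-1].repeat(2,0).repeat(2,1))
E
```

```text
4.0333 [483.43869269 287.4552908   91.94608326] [ 3.14006216e+00 -1.74490827e-03  1.31747908e+00] 0.3877393624832751 [-2.00977037 -0.68604114  7.38991199] [-0.03798172  0.24188337  0.06039444]
```

View pics/w3.png

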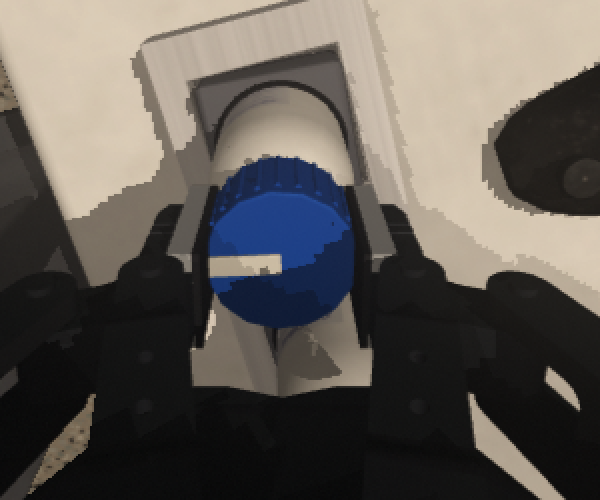

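The crop shows the pads holding the cap squarely, and the ridge at (245,265) has turned with the gripper. The torque is only 0.06 N m, so this cap is probably loose. I'll finish the twist, let go and rise.

step_arm([
  {"claw":30,"delta_pos":[0,0,0],"turn":0.065},
  {"claw":30,"delta_pos":[0,0,0],"turn":0.065},
  {"claw":30,"delta_pos":[0,0,0],"turn":0.065},
  {"claw":30,"delta_pos":[0,0,0],"turn":0.065},
  {"claw":30,"delta_pos":[0,0,0],"turn":0},
  {"claw":30,"delta_pos":[0,0,0],"turn":0},
])

```text
clock: 4.58
eef_pos: [483.3, 287.5, 92.0]
tcp_rot: [3.141, -0.002, 1.058]
contact_force: [-2.8, 0.0, 7.8]
opening: 0.382
grasp_force: 58.9
```

```bash
python3 - <<'E'
from rig import *
s=sense();print(s["tcp_rot"],s["contact_force"],s["wrist_torque"])
E
```

```text
[ 3.14067520e+00 -2.05351551e-03  1.05789783e+00] [-2.8261007   0.01394157  7.7602245 ] [0.17389612 0.35814299 0.25480278]
```

step_arm([
  {"claw":55,"delta_pos":[0,0,0],"turn":0},
  {"claw":55,"delta_pos":[0,0,0],"turn":0},
  {"claw":55,"delta_pos":[0,0,0],"turn":0},
  {"claw":55,"delta_pos":[0,0,0],"turn":0},
  {"claw":55,"delta_pos":[0,0,-10],"turn":0},
  {"claw":55,"delta_pos":[0,0,-20],"turn":0},
  {"claw":55,"delta_pos":[0,0,-30],"turn":0},
  {"claw":55,"delta_pos":[0,0,-30],"turn":0},
])

```text
clock: 5.25
eef_pos: [482.1, 286.4, 181.4]
tcp_rot: [-3.141, 0.002, 1.058]
contact_force: [0.3, 0.0, -0.6]
opening: 0.643
grasp_force: 0.0
```

step_arm([
  {"claw":55,"delta_pos":[0,0,-15],"turn":-0.1},
  {"claw":55,"delta_pos":[0,0,0],"turn":-0.1},
  {"claw":55,"delta_pos":[0,0,0],"turn":-0.12},
  {"claw":55,"delta_pos":[0,0,0],"turn":-0.12},
  {"claw":55,"delta_pos":[0,0,0],"turn":-0.08},
  {"claw":55,"delta_pos":[0,0,0],"turn":0},
  {"claw":55,"delta_pos":[0,0,0],"turn":0},
])

```text
clock: 5.83
eef_pos: [482.7, 286.9, 195.9]
tcp_rot: [3.141, -0.0, 1.575]
contact_force: [0.2, -0.3, 0.5]
opening: 0.646
grasp_force: 0.0
```

```bash
python3 - <<'E'
from rig import *
from h import *
s=sense();print(s["clock"],s["eef_pos"],s["tcp_rot"],s["opening"])
f=grab_frame("wrist");np.savez("pics/w4.npz",**f);cv2.imwrite("pics/w4.png",f["img"][100:400,180:480,::-1].repeat(2,0).repeat(2,1))
for c in caps(f):print(c)
E
```

```text
5.8333 [482.70190088 286.86485431 195.94647297] [ 3.14124791e+00 -2.19558694e-04  1.57499563e+00] 0.6456505925312269
(array([483.3, 208.3]), np.float64(41.0), 'cw from -x', 0.07, (321, 297))
(array([483. , 288.8]), np.float64(44.5), 'cw from -x', 0.25, (321, 208))
```

View pics/w4.png

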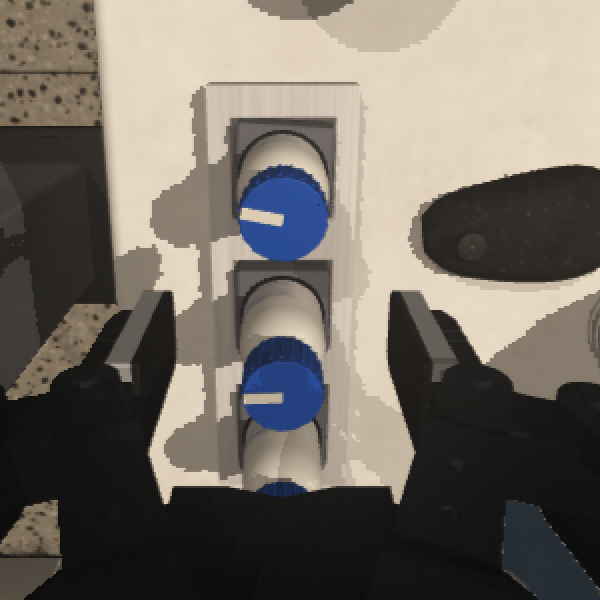

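The ridge on the first cap runs from (283,220) to (241,215), only about 0.12 rad, so it sprang back and the cap is sound. On to the middle bottle.

step_arm([
  {"claw":55,"delta_pos":[-20,0,0],"turn":0},
  {"claw":55,"delta_pos":[-40,0,0],"turn":0},
  {"claw":55,"delta_pos":[-20,0,10],"turn":0},
  {"claw":55,"delta_pos":[0,0,30],"turn":0},
  {"claw":55,"delta_pos":[0,0,30],"turn":0},
  {"claw":55,"delta_pos":[0,0,20],"turn":0},
  {"claw":55,"delta_pos":[0,0,10],"turn":0},
  {"claw":55,"delta_pos":[0,0,4],"turn":0},
])

```text
clock: 6.55
eef_pos: [482.4, 206.4, 90.0]
tcp_rot: [-3.139, 0.001, 1.576]
contact_force: [-0.7, -0.7, 0.4]
opening: 0.645
grasp_force: 0.0
```

step_arm([
  {"claw":55,"delta_pos":[0,0,0],"turn":0},
  {"claw":30,"delta_pos":[0,0,0],"turn":0},
  {"claw":30,"delta_pos":[0,0,0],"turn":0},
  {"claw":30,"delta_pos":[0,0,0],"turn":0},
  {"claw":30,"delta_pos":[0,0,0],"turn":0},
  {"claw":30,"delta_pos":[0,0,0],"turn":0},
  {"claw":30,"delta_pos":[0,0,0],"turn":0},
], force=60)

```text
clock: 7.13
eef_pos: [484.0, 207.3, 92.8]
tcp_rot: [3.14, -0.001, 1.578]
contact_force: [-2.1, -0.4, 6.9]
opening: 0.379
grasp_force: 59.7
```

```bash
python3 - <<'E'
from rig import *
s=sense();print(s["wrist_torque"])
E
```

```text
[-0.01908463  0.16960591 -0.04058435]
```

step_arm([
  {"claw":30,"delta_pos":[0,0,0],"turn":0.065},
  {"claw":30,"delta_pos":[0,0,0],"turn":0.065},
  {"claw":30,"delta_pos":[0,0,0],"turn":0.065},
  {"claw":30,"delta_pos":[0,0,0],"turn":0.065},
  {"claw":30,"delta_pos":[0,0,0],"turn":0.065},
  {"claw":30,"delta_pos":[0,0,0],"turn":0.065},
  {"claw":30,"delta_pos":[0,0,0],"turn":0.065},
  {"claw":30,"delta_pos":[0,0,0],"turn":0.065},
])

```text
clock: 7.8
eef_pos: [483.8, 207.3, 92.9]
tcp_rot: [3.141, -0.002, 1.055]
contact_force: [-2.0, 0.9, 8.7]
opening: 0.38
grasp_force: 59.7
```

step_arm([
  {"claw":30,"delta_pos":[0,0,0],"turn":0},
  {"claw":30,"delta_pos":[0,0,0],"turn":0},
])

```text
clock: 7.97
eef_pos: [483.8, 207.3, 92.8]
tcp_rot: [3.141, -0.002, 1.057]
contact_force: [-2.7, 0.9, 9.3]
opening: 0.384
grasp_force: 59.7
```

```bash
python3 - <<'E'
from rig import *
from h import *
s=sense();print(s["tcp_rot"],s["contact_force"],s["wrist_torque"])
f=grab_frame("wrist");np.savez("pics/w5.npz",**f)
for c in caps(f):print(c)
E
```

```text
[ 3.14066915e+00 -1.59840473e-03  1.05715257e+00] [-2.65409566  0.86442359  9.28959652] [ 0.04448402  0.36295531 -0.01450943]
(array([483.4, 210.2]), np.float64(73.8), 'cw from -x', 0.47, (317, 275))
(array([483.3, 288.6]), np.float64(95.2), 'cw from -x', -0.3, (218, 118))
```

step_arm([
  {"claw":55,"delta_pos":[0,0,0],"turn":0},
  {"claw":55,"delta_pos":[0,0,0],"turn":0},
  {"claw":55,"delta_pos":[0,0,0],"turn":0},
  {"claw":55,"delta_pos":[0,0,0],"turn":0},
  {"claw":55,"delta_pos":[0,0,-10],"turn":0},
  {"claw":55,"delta_pos":[0,0,-20],"turn":0},
  {"claw":55,"delta_pos":[0,0,-30],"turn":0},
  {"claw":55,"delta_pos":[0,0,-30],"turn":0},
])

```text
clock: 8.68
eef_pos: [482.6, 206.5, 182.4]
tcp_rot: [-3.14, 0.001, 1.058]
contact_force: [0.7, -0.4, -0.7]
opening: 0.643
grasp_force: 0.0
```

step_arm([
  {"claw":55,"delta_pos":[0,0,-15],"turn":-0.1},
  {"claw":55,"delta_pos":[0,0,0],"turn":-0.1},
  {"claw":55,"delta_pos":[0,0,0],"turn":-0.12},
  {"claw":55,"delta_pos":[0,0,0],"turn":-0.12},
  {"claw":55,"delta_pos":[0,0,0],"turn":-0.08},
  {"claw":55,"delta_pos":[0,0,0],"turn":0},
  {"claw":55,"delta_pos":[0,0,0],"turn":0},
])

```text
clock: 9.27
eef_pos: [483.2, 206.8, 196.9]
tcp_rot: [3.141, -0.0, 1.575]
contact_force: [0.5, 0.7, 0.3]
opening: 0.642
grasp_force: 0.0
```

```bash
python3 - <<'E'
from rig import *
from h import *
s=sense();print(s["clock"],s["eef_pos"],s["tcp_rot"],s["opening"])
f=grab_frame("wrist");np.savez("pics/w6.npz",**f);cv2.imwrite("pics/w6.png",f["img"][100:400,180:480,::-1].repeat(2,0).repeat(2,1))
for c in caps(f):print(c)
E
```

```text
9.2667 [483.23229562 206.84895704 196.8925875 ] [ 3.14128183e+00 -1.05629382e-04  1.57507430e+00] 0.6420886834970543
(array([483.5, 128.7]), np.float64(40.3), 'cw from -x', 0.04, (321, 296))
(array([483.2, 209.1]), np.float64(44.7), 'cw from -x', 0.63, (321, 207))
(array([482.8, 288.3]), np.float64(51.3), 'cw from -x', 0.16, (321, 102))
```

View pics/w6.png

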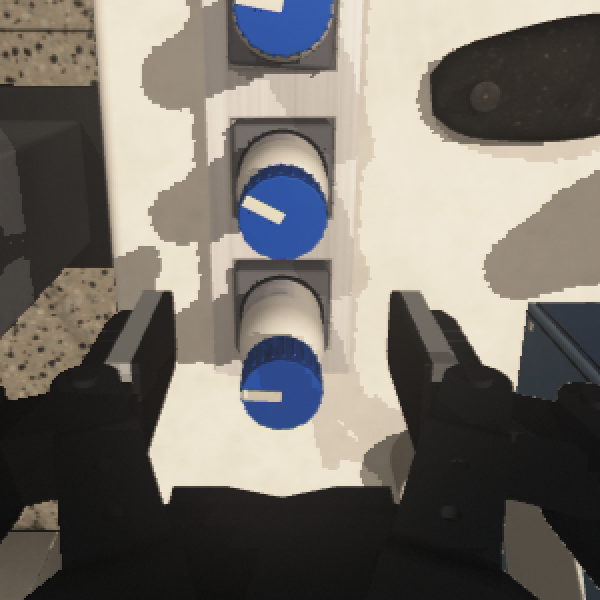

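The middle ridge now runs from (284,216) to (243,200), about 0.5 rad, so that cap stayed turned and is loose. The third cap at (281,396) is still near zero, so it gets the same twist.

step_arm([
  {"claw":55,"delta_pos":[-20,0,0],"turn":0},
  {"claw":55,"delta_pos":[-40,0,0],"turn":0},
  {"claw":55,"delta_pos":[-20,0,10],"turn":0},
  {"claw":55,"delta_pos":[0,0,30],"turn":0},
  {"claw":55,"delta_pos":[0,0,30],"turn":0},
  {"claw":55,"delta_pos":[0,0,20],"turn":0},
  {"claw":55,"delta_pos":[0,0,10],"turn":0},
  {"claw":55,"delta_pos":[0,0,5],"turn":0},
])

```text
clock: 9.98
eef_pos: [483.0, 126.6, 90.1]
tcp_rot: [-3.139, 0.001, 1.576]
contact_force: [-0.0, 0.3, -0.5]
opening: 0.645
grasp_force: 0.0
```

step_arm([
  {"claw":55,"delta_pos":[0,0,0],"turn":0},
  {"claw":30,"delta_pos":[0,0,0],"turn":0},
  {"claw":30,"delta_pos":[0,0,0],"turn":0},
  {"claw":30,"delta_pos":[0,0,0],"turn":0},
  {"claw":30,"delta_pos":[0,0,0],"turn":0},
  {"claw":30,"delta_pos":[0,0,0],"turn":0},
  {"claw":30,"delta_pos":[0,0,0],"turn":0},
], force=60)

```text
clock: 10.57
eef_pos: [484.5, 127.2, 92.7]
tcp_rot: [3.14, -0.001, 1.578]
contact_force: [-2.1, 0.9, 8.4]
opening: 0.379
grasp_force: 59.5
```

step_arm([
  {"claw":30,"delta_pos":[0,0,0],"turn":0.065},
  {"claw":30,"delta_pos":[0,0,0],"turn":0.065},
  {"claw":30,"delta_pos":[0,0,0],"turn":0.065},
  {"claw":30,"delta_pos":[0,0,0],"turn":0.065},
  {"claw":30,"delta_pos":[0,0,0],"turn":0.065},
  {"claw":30,"delta_pos":[0,0,0],"turn":0.065},
  {"claw":30,"delta_pos":[0,0,0],"turn":0.065},
  {"claw":30,"delta_pos":[0,0,0],"turn":0.065},
])

```text
clock: 11.23
eef_pos: [484.3, 127.1, 92.7]
tcp_rot: [3.14, -0.001, 1.055]
contact_force: [-2.7, -0.6, 8.8]
opening: 0.384
grasp_force: 59.6
```

step_arm([
  {"claw":30,"delta_pos":[0,0,0],"turn":0},
  {"claw":30,"delta_pos":[0,0,0],"turn":0},
])

```text
clock: 11.4
eef_pos: [484.3, 127.2, 92.7]
tcp_rot: [3.14, -0.001, 1.057]
contact_force: [-2.3, -0.0, 9.0]
opening: 0.383
grasp_force: 59.5
```

```bash
python3 - <<'E'
from rig import *
from h import *
s=sense();print(s["tcp_rot"],s["contact_force"],s["wrist_torque"])
f=grab_frame("wrist");np.savez("pics/w7.npz",**f)
for c in caps(f):print(c)
E
```

```text
[ 3.14048366e+00 -1.23496680e-03  1.05731133e+00] [-2.34309165 -0.03411913  8.98432099] [-0.07596672  0.38634622  0.0071368 ]
(array([483.7, 130.3]), np.float64(73.9), 'cw from -x', 0.56, (317, 274))
(array([483.6, 208.8]), np.float64(95.8), 'cw from -x', 0.08, (217, 118))
```

step_arm([
  {"claw":55,"delta_pos":[0,0,0],"turn":0},
  {"claw":55,"delta_pos":[0,0,0],"turn":0},
  {"claw":55,"delta_pos":[0,0,0],"turn":0},
  {"claw":55,"delta_pos":[0,0,0],"turn":0},
  {"claw":55,"delta_pos":[0,0,-10],"turn":0},
  {"claw":55,"delta_pos":[0,0,-20],"turn":0},
  {"claw":55,"delta_pos":[0,0,-30],"turn":0},
  {"claw":55,"delta_pos":[0,0,-30],"turn":0},
])

```text
clock: 12.12
eef_pos: [483.1, 126.7, 182.5]
tcp_rot: [-3.14, 0.001, 1.058]
contact_force: [1.3, -0.1, -0.2]
opening: 0.643
grasp_force: 0.0
```

step_arm([
  {"claw":55,"delta_pos":[0,0,-15],"turn":-0.1},
  {"claw":55,"delta_pos":[0,0,0],"turn":-0.1},
  {"claw":55,"delta_pos":[0,0,0],"turn":-0.12},
  {"claw":55,"delta_pos":[0,0,0],"turn":-0.12},
  {"claw":55,"delta_pos":[0,0,0],"turn":-0.08},
  {"claw":55,"delta_pos":[0,0,0],"turn":0},
  {"claw":55,"delta_pos":[0,0,0],"turn":0},
])

```text
clock: 12.7
eef_pos: [483.8, 126.8, 196.9]
tcp_rot: [3.141, -0.0, 1.575]
contact_force: [0.3, -0.3, -0.7]
opening: 0.649
grasp_force: 0.0
```

```bash
python3 - <<'E'
from rig import *
from h import *
s=sense();print(s["clock"],s["eef_pos"],s["tcp_rot"],s["opening"])
f=grab_frame("wrist");np.savez("pics/w8.npz",**f);cv2.imwrite("pics/w8.png",f["img"][100:400,180:480,::-1].repeat(2,0).repeat(2,1))
for c in caps(f):print(c)
E
```

```text
12.7 [483.81349705 126.84068684 196.92214003] [ 3.14120798e+00 -4.29242722e-05  1.57505687e+00] 0.6493059002447216
(array([483.4, 129.1]), np.float64(43.9), 'cw from -x', 0.55, (320, 207))
(array([483.2, 208.5]), np.float64(51.9), 'cw from -x', 0.41, (321, 102))
```

```bash
cat >> h.py <<'E'
def ridge(f,c,z=108):
    hsv=cv2.cvtColor(f["img"],cv2.COLOR_RGB2HSV);Y,X=np.mgrid[-22:22:.25,-22:22:.25]
    uv=np.array([[proj(f,[c[0]+x,c[1]+y,z]) for x,y in zip(a,b)] for a,b in zip(X,Y)],np.float32)
    p=cv2.remap(hsv,uv[...,0],uv[...,1],cv2.INTER_LINEAR)
    m=((p[...,1]<110)&(p[...,2]>90)&(np.hypot(X,Y)<16.5)).astype(np.uint8)
    n,l,s,_=cv2.connectedComponentsWithStats(m)
    if n<2:return None
    i=1+np.argmax(s[1:,4]);Q=np.c_[X[l==i],Y[l==i]];mn=Q.mean(0)
    v=np.linalg.svd(Q-mn,full_matrices=False)[2][0];v*=np.sign(v@mn)
    return round(float((np.pi-np.arctan2(v[1],v[0])+np.pi)%(2*np.pi)-np.pi),3),mn.round(1),len(Q)/16
E
python3 - <<'E'
from h import *
for n in (1,2,3,4,5,6,7,8):
    f=dict(np.load(f"pics/w{n}.npz"))
    for c in ((483,287),(483,207),(483,127)):
        u=proj(f,[*c,108])
        if 0<u[0]<640 and 10<u[1]<345: print(n,c,ridge(f,c))
E
```

```text
1 (483, 287) (-0.058, array([-8.4,  0.1]), 95.9375)
1 (483, 207) (-0.08, array([-7.9,  0.2]), 100.6875)
1 (483, 127) (0.05, array([-8.1,  0.5]), 100.75)
2 (483, 287) (-0.045, array([-8.2, -0.2]), 91.0625)
2 (483, 207) (-0.027, array([-8.1, -0.3]), 97.5625)
3 (483, 287) (0.2, array([-8.2,  1.7]), 87.6875)
4 (483, 287) (0.185, array([-8.1,  1.8]), 89.3125)
4 (483, 207) (-0.048, array([-7.8, -0.2]), 96.1875)
5 (483, 287) (0.185, array([-8.3,  2.3]), 82.1875)
5 (483, 207) (0.474, array([-7.2,  3.8]), 90.6875)
6 (483, 287) (0.176, array([-8.1,  2.3]), 87.375)
6 (483, 207) (0.472, array([-7. ,  4.3]), 91.8125)
6 (483, 127) (0.026, array([-8.2,  0.2]), 100.9375)
7 (483, 207) (0.475, array([-7.3,  4.7]), 81.0)
7 (483, 127) (0.556, array([-6.4,  4.1]), 90.875)
8 (483, 207) (0.474, array([-7. ,  4.7]), 87.125)
8 (483, 127) (0.56, array([-6.7,  4.7]), 92.9375)
```

Twist summary from the ridge angles: the second and third caps stayed at 0.47 and 0.56 rad, so both are loose. The first is sound, but slack in its well probably kept its twist nearer 20° than 30°. I'll repeat it to a checked 30°.

step_arm([
  {"claw":55,"delta_pos":[20,0,0],"turn":0},
  {"claw":55,"delta_pos":[40,0,0],"turn":0},
  {"claw":55,"delta_pos":[40,0,0],"turn":0},
  {"claw":55,"delta_pos":[40,0,0],"turn":0},
  {"claw":55,"delta_pos":[20,0,20],"turn":0},
  {"claw":55,"delta_pos":[0,0,35],"turn":0},
  {"claw":55,"delta_pos":[0,0,30],"turn":0},
  {"claw":55,"delta_pos":[0,0,15],"turn":0},
])

```text
clock: 13.42
eef_pos: [480.8, 286.6, 93.2]
tcp_rot: [-3.138, 0.002, 1.576]
contact_force: [-0.4, -0.2, -0.2]
opening: 0.644
grasp_force: 0.0
```

step_arm([
  {"claw":55,"delta_pos":[0,0,5],"turn":0},
  {"claw":55,"delta_pos":[0,0,0],"turn":0},
  {"claw":30,"delta_pos":[0,0,0],"turn":0},
  {"claw":30,"delta_pos":[0,0,0],"turn":0},
  {"claw":30,"delta_pos":[0,0,0],"turn":0},
  {"claw":30,"delta_pos":[0,0,0],"turn":0},
  {"claw":30,"delta_pos":[0,0,0],"turn":0},
  {"claw":30,"delta_pos":[0,0,0],"turn":0},
], force=70)

```text
clock: 14.08
eef_pos: [483.5, 287.3, 93.1]
tcp_rot: [3.14, -0.001, 1.577]
contact_force: [-1.7, -0.2, 7.5]
opening: 0.38
grasp_force: 69.8
```

step_arm([
  {"claw":30,"delta_pos":[0,0,0],"turn":0.06},
  {"claw":30,"delta_pos":[0,0,0],"turn":0.06},
  {"claw":30,"delta_pos":[0,0,0],"turn":0.06},
  {"claw":30,"delta_pos":[0,0,0],"turn":0.06},
  {"claw":30,"delta_pos":[0,0,0],"turn":0.06},
  {"claw":30,"delta_pos":[0,0,0],"turn":0.06},
  {"claw":30,"delta_pos":[0,0,0],"turn":0},
])

```text
clock: 14.67
eef_pos: [483.3, 287.3, 93.1]
tcp_rot: [3.14, -0.002, 1.214]
contact_force: [-3.1, -0.0, 8.6]
opening: 0.381
grasp_force: 69.7
```

```bash
python3 - <<'E'
from rig import *
from h import *
s=sense();print(s["clock"],s["eef_pos"],s["tcp_rot"],s["contact_force"],s["wrist_torque"])
f=grab_frame("wrist");np.savez("pics/w9.npz",**f)
print(ridge(f,(483,287)),sense()["wrist_torque"])
E
```

```text
14.6667 [483.31658937 287.2740655   93.06893345] [ 3.14023242e+00 -1.68295657e-03  1.21432144e+00] [-3.05062892 -0.04874242  8.56974056] [-0.0514829   0.45639986  0.31242612]
(0.542, array([-7.3,  4.1]), 87.25) [-0.12544984  0.428054    0.31742473]
```

step_arm([
  {"claw":62,"delta_pos":[0,0,0],"turn":0},
  {"claw":62,"delta_pos":[0,0,0],"turn":0},
  {"claw":62,"delta_pos":[0,0,0],"turn":0},
  {"claw":62,"delta_pos":[0,0,0],"turn":0},
  {"claw":62,"delta_pos":[0,0,-10],"turn":0},
  {"claw":62,"delta_pos":[0,0,-20],"turn":0},
  {"claw":62,"delta_pos":[0,0,-30],"turn":0},
  {"claw":62,"delta_pos":[0,0,-30],"turn":0},
])

```text
clock: 15.38
eef_pos: [482.1, 286.5, 182.4]
tcp_rot: [-3.14, 0.001, 1.218]
contact_force: [0.4, 0.6, -0.2]
opening: 0.727
grasp_force: 0.0
```

step_arm([
  {"claw":62,"delta_pos":[0,0,-15],"turn":-0.1},
  {"claw":62,"delta_pos":[0,0,0],"turn":-0.12},
  {"claw":62,"delta_pos":[0,0,0],"turn":-0.1},
  {"claw":62,"delta_pos":[0,0,0],"turn":-0.04},
  {"claw":62,"delta_pos":[0,0,0],"turn":0},
  {"claw":62,"delta_pos":[0,0,0],"turn":0},
])

```text
clock: 15.88
eef_pos: [482.7, 286.8, 196.9]
tcp_rot: [3.141, -0.0, 1.576]
contact_force: [0.8, -0.2, -0.2]
opening: 0.727
grasp_force: 0.0
```

```bash
python3 - <<'E'
from rig import *
from h import *
s=sense();print(s["clock"],s["eef_pos"],s["tcp_rot"])
f=grab_frame("wrist");np.savez("pics/w10.npz",**f)
print(ridge(f,(483,287)))
E
```

```text
15.8833 [482.68457887 286.82029722 196.91494293] [ 3.14126781e+00 -1.71989368e-04  1.57603410e+00]
(0.186, array([-8.1,  1.8]), 89.875)
```

step_arm([
  {"claw":62,"delta_pos":[-20,0,0],"turn":0},
  {"claw":62,"delta_pos":[-40,0,0],"turn":0},
  {"claw":62,"delta_pos":[-40,0,0],"turn":0},
  {"claw":62,"delta_pos":[-40,0,0],"turn":0},
  {"claw":62,"delta_pos":[-20,0,0],"turn":0},
  {"claw":62,"delta_pos":[0,0,20],"turn":0},
  {"claw":62,"delta_pos":[0,0,30],"turn":0},
  {"claw":62,"delta_pos":[0,0,0],"turn":0},
])

```text
clock: 16.6
eef_pos: [481.1, 125.5, 142.8]
tcp_rot: [-3.136, 0.001, 1.575]
contact_force: [-1.5, 0.7, -0.7]
opening: 0.725
grasp_force: 0.0
```

step_arm([
  {"claw":62,"delta_pos":[0,0,10],"turn":0},
  {"claw":62,"delta_pos":[0,0,25],"turn":0},
  {"claw":62,"delta_pos":[0,0,25],"turn":0},
  {"claw":62,"delta_pos":[0,0,20],"turn":0},
  {"claw":62,"delta_pos":[0,0,12],"turn":0},
  {"claw":62,"delta_pos":[0,0,4],"turn":0},
  {"claw":62,"delta_pos":[0,0,0],"turn":0},
])

```text
clock: 17.18
eef_pos: [483.7, 127.2, 50.2]
tcp_rot: [-3.141, 0.0, 1.578]
contact_force: [-0.7, -0.3, 0.1]
opening: 0.727
grasp_force: 0.0
```

step_arm([
  {"claw":62,"delta_pos":[0,0,0],"turn":0},
  {"claw":35,"delta_pos":[0,0,0],"turn":0},
  {"claw":35,"delta_pos":[0,0,0],"turn":0},
  {"claw":35,"delta_pos":[0,0,0],"turn":0},
  {"claw":35,"delta_pos":[0,0,0],"turn":0},
  {"claw":35,"delta_pos":[0,0,0],"turn":0},
  {"claw":35,"delta_pos":[0,0,0],"turn":0},
], force=60)

```text
clock: 17.77
eef_pos: [484.5, 127.1, 51.9]
tcp_rot: [3.14, -0.001, 1.578]
contact_force: [-1.8, 0.3, 9.0]
opening: 0.458
grasp_force: 56.8
```

step_arm([
  {"claw":35,"delta_pos":[0,0,-8],"turn":0},
  {"claw":35,"delta_pos":[0,0,-15],"turn":0},
  {"claw":35,"delta_pos":[0,0,-25],"turn":0},
  {"claw":35,"delta_pos":[0,0,-25],"turn":0},
  {"claw":35,"delta_pos":[0,0,-20],"turn":0},
  {"claw":35,"delta_pos":[-15,0,-7],"turn":0},
  {"claw":35,"delta_pos":[-30,0,0],"turn":0},
  {"claw":35,"delta_pos":[-35,0,0],"turn":0},
])

```text
clock: 18.43
eef_pos: [484.9, 47.0, 152.1]
tcp_rot: [3.139, -0.0, 1.58]
contact_force: [0.3, -0.9, -3.1]
opening: 0.462
grasp_force: 58.3
```

step_arm([
  {"claw":35,"delta_pos":[-35,0,0],"turn":0},
  {"claw":35,"delta_pos":[-35,0,0],"turn":0},
  {"claw":35,"delta_pos":[-35,0,0],"turn":0},
  {"claw":35,"delta_pos":[-30,0,0],"turn":0},
  {"claw":35,"delta_pos":[-15,0,0],"turn":0},
  {"claw":35,"delta_pos":[0,0,0],"turn":0},
  {"claw":35,"delta_pos":[0,0,0],"turn":0},
])

```text
clock: 19.02
eef_pos: [485.2, -103.7, 151.0]
tcp_rot: [3.141, -0.0, 1.576]
contact_force: [-0.3, 0.7, -2.6]
opening: 0.464
grasp_force: 58.2
```

```bash
python3 - <<'E'
from rig import *
from h import *
s=sense();print(s["clock"],s["eef_pos"],s["tcp_rot"],s["opening"],s["contact_force"])
f=grab_frame("top");np.savez("pics/t2.npz",**f)
f=grab_frame("wrist");np.savez("pics/w11.npz",**f);cv2.imwrite("pics/w11.png",f["img"][:,:,::-1])
E
```

```text
19.0167 [ 485.247858   -103.72170441  150.95563145] [ 3.14115452e+00 -1.17417766e-04  1.57556609e+00] 0.463650336264268 [-0.34172434  0.73680578 -2.59205921]
```

View pics/w11.png

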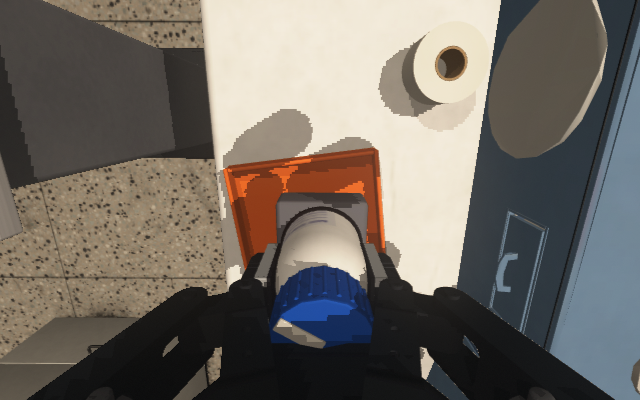

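The bottle hangs upright, held by its white body. The tray's near-wall corners show at (224,170) and (377,150), and the label roll at (450,62) is well clear.

```bash
python3 - <<'E'
from h import *
f=dict(np.load("pics/w11.npz"))
a=cast(f,224,170,22)[:2];b=cast(f,377,150,22)[:2];print(a,b,np.linalg.norm(b-a))
u=(b-a)/np.linalg.norm(b-a);n=np.array([u[1],-u[0]]);c=(a+b)/2+100*n
print("yaw",np.arctan2(u[1],u[0]),"ctr",c,"p1",c+48*n,"p2",c-42*n)
E
```

```text
[398.00315706 -78.36035261] [534.29943704 -59.71764802] 137.56535308478405
yaw 0.13593716986807977 ctr [ 479.70318651 -168.11647652] p1 [ 486.20809346 -215.6736651 ] p2 [ 474.01139294 -126.50393652]
```

step_arm([
  {"claw":35,"delta_pos":[-15,0,0],"turn":0},
  {"claw":35,"delta_pos":[-30,0,0],"turn":0},
  {"claw":35,"delta_pos":[-35,0,0],"turn":0},
  {"claw":35,"delta_pos":[-22,0,0],"turn":0},
  {"claw":35,"delta_pos":[-8,1,10],"turn":-0.03},
  {"claw":35,"delta_pos":[0,0,20],"turn":-0.06},
  {"claw":35,"delta_pos":[0,0,25],"turn":-0.045},
  {"claw":35,"delta_pos":[0,0,18],"turn":0},
])

```text
clock: 19.78
eef_pos: [487.0, -211.9, 76.2]
tcp_rot: [-3.141, -0.0, 1.717]
contact_force: [-1.4, 0.2, -4.1]
opening: 0.467
grasp_force: 58.2
```

step_arm([
  {"claw":35,"delta_pos":[0,0,12],"turn":0},
  {"claw":35,"delta_pos":[0,0,6],"turn":0},
  {"claw":35,"delta_pos":[0,0,3],"turn":0},
  {"claw":35,"delta_pos":[0,0,2],"turn":0},
  {"claw":35,"delta_pos":[0,0,0],"turn":0},
  {"claw":35,"delta_pos":[0,0,0],"turn":0},
])

```text
clock: 20.28
eef_pos: [487.8, -213.2, 55.1]
tcp_rot: [3.141, 0.001, 1.713]
contact_force: [0.5, -0.1, -3.0]
opening: 0.46
grasp_force: 58.2
```

step_arm([
  {"claw":35,"delta_pos":[0,0,1.5],"turn":0},
  {"claw":35,"delta_pos":[0,0,1.5],"turn":0},
  {"claw":35,"delta_pos":[0,0,1],"turn":0},
  {"claw":35,"delta_pos":[0,0,0],"turn":0},
  {"claw":35,"delta_pos":[0,0,0],"turn":0},
])

```text
clock: 20.7
eef_pos: [487.1, -213.2, 50.4]
tcp_rot: [-3.142, -0.0, 1.713]
contact_force: [-0.3, 0.2, -3.7]
opening: 0.462
grasp_force: 58.2
```

step_arm([
  {"claw":35,"delta_pos":[0,0,0.7],"turn":0},
  {"claw":35,"delta_pos":[0,0,0],"turn":0},
  {"claw":35,"delta_pos":[0,0,0],"turn":0},
])

```text
clock: 20.95
eef_pos: [487.2, -213.2, 49.9]
tcp_rot: [3.141, 0.0, 1.713]
contact_force: [-1.0, 0.5, 1.9]
opening: 0.461
grasp_force: 58.6
```

Contact with the tray floor is felt, so I'll release.

step_arm([
  {"claw":35,"delta_pos":[0,0,0.3],"turn":0},
  {"claw":62,"delta_pos":[0,0,0],"turn":0},
  {"claw":62,"delta_pos":[0,0,0],"turn":0},
  {"claw":62,"delta_pos":[0,0,0],"turn":0},
  {"claw":62,"delta_pos":[0,0,0],"turn":0},
  {"claw":62,"delta_pos":[0,0,-10],"turn":0},
  {"claw":62,"delta_pos":[0,0,-25],"turn":0},
  {"claw":62,"delta_pos":[0,0,-35],"turn":0},
])

```text
clock: 21.62
eef_pos: [485.4, -212.4, 118.6]
tcp_rot: [-3.137, -0.003, 1.713]
contact_force: [0.9, 0.5, 0.1]
opening: 0.722
grasp_force: 0.0
```

step_arm([
  {"claw":62,"delta_pos":[0,0,-35],"turn":0},
  {"claw":62,"delta_pos":[0,0,-30],"turn":0.06},
  {"claw":62,"delta_pos":[0,0,-10],"turn":0.075},
  {"claw":62,"delta_pos":[20,0,0],"turn":0},
  {"claw":62,"delta_pos":[30,0,0],"turn":0},
  {"claw":62,"delta_pos":[40,0,0],"turn":0},
  {"claw":62,"delta_pos":[40,0,0],"turn":0},
  {"claw":62,"delta_pos":[40,0,0],"turn":0},
])

```text
clock: 22.28
eef_pos: [485.7, -41.8, 195.3]
tcp_rot: [3.141, 0.0, 1.577]
contact_force: [0.7, -0.6, -0.4]
opening: 0.725
grasp_force: 0.0
```

step_arm([
  {"claw":62,"delta_pos":[40,0,0],"turn":0},
  {"claw":62,"delta_pos":[40,0,0],"turn":0},
  {"claw":62,"delta_pos":[40,0,0],"turn":0},
  {"claw":62,"delta_pos":[40,0,0],"turn":0},
  {"claw":62,"delta_pos":[40,0,0],"turn":0},
  {"claw":62,"delta_pos":[30,0,0],"turn":0},
  {"claw":62,"delta_pos":[20,-3,0],"turn":0},
  {"claw":62,"delta_pos":[0,0,0],"turn":0},
])

```text
clock: 22.95
eef_pos: [480.9, 210.3, 195.2]
tcp_rot: [3.141, -0.001, 1.581]
contact_force: [0.4, -0.5, -0.3]
opening: 0.721
grasp_force: 0.0
```

step_arm([
  {"claw":62,"delta_pos":[0,0,0],"turn":0},
  {"claw":62,"delta_pos":[0,0,0],"turn":0},
])

```text
clock: 23.12
eef_pos: [481.0, 206.3, 194.7]
tcp_rot: [-3.142, 0.0, 1.578]
contact_force: [-0.0, -0.4, 0.2]
opening: 0.728
grasp_force: 0.0
```

```bash
python3 - <<'E'
from rig import *
from h import *
s=sense();print(s["clock"],s["eef_pos"],s["tcp_rot"])
f=grab_frame("wrist");np.savez("pics/w12.npz",**f)
for c in caps(f):print(c)
E
```

```text
23.1167 [481.03658369 206.28540522 194.67565404] [-3.14157546e+00  3.87054108e-04  1.57826854e+00]
(array([483.1, 209.3]), np.float64(44.8), 'cw from -x', 0.48, (324, 207))
(array([482.8, 288.4]), np.float64(52.3), 'cw from -x', 0.16, (325, 101))
```

Down to z≈50 over the middle bottle (dx +2.5, dy +0.5, dz −144).

step_arm([
  {"claw":62,"delta_pos":[0.5,2.5,15],"turn":0},
  {"claw":62,"delta_pos":[0,0,30],"turn":0},
  {"claw":62,"delta_pos":[0,0,35],"turn":0},
  {"claw":62,"delta_pos":[0,0,30],"turn":0},
  {"claw":62,"delta_pos":[0,0,20],"turn":0},
  {"claw":62,"delta_pos":[0,0,11],"turn":0},
  {"claw":62,"delta_pos":[0,0,3],"turn":0},
  {"claw":62,"delta_pos":[0,0,0],"turn":0},
])

```text
clock: 23.83
eef_pos: [483.8, 206.6, 50.3]
tcp_rot: [-3.141, 0.0, 1.577]
contact_force: [-1.2, -0.3, 0.2]
opening: 0.723
grasp_force: 0.0
```

step_arm([
  {"claw":62,"delta_pos":[0,0,0],"turn":0},
  {"claw":35,"delta_pos":[0,0,0],"turn":0},
  {"claw":35,"delta_pos":[0,0,0],"turn":0},
  {"claw":35,"delta_pos":[0,0,0],"turn":0},
  {"claw":35,"delta_pos":[0,0,0],"turn":0},
  {"claw":35,"delta_pos":[0,0,0],"turn":0},
  {"claw":35,"delta_pos":[0,0,0],"turn":0},
], force=60)

```text
clock: 24.42
eef_pos: [484.6, 207.6, 52.1]
tcp_rot: [3.139, -0.001, 1.578]
contact_force: [-1.0, -2.1, 8.6]
opening: 0.472
grasp_force: 60.2
```

step_arm([
  {"claw":35,"delta_pos":[0,0,-8],"turn":0},
  {"claw":35,"delta_pos":[0,0,-15],"turn":0},
  {"claw":35,"delta_pos":[0,0,-25],"turn":0},
  {"claw":35,"delta_pos":[0,0,-25],"turn":0},
  {"claw":35,"delta_pos":[0,0,-20],"turn":0},
  {"claw":35,"delta_pos":[-15,0,-7],"turn":0},
  {"claw":35,"delta_pos":[-30,0,0],"turn":0},
  {"claw":35,"delta_pos":[-35,0,0],"turn":0},
])

```text
clock: 25.08
eef_pos: [485.0, 127.8, 152.3]
tcp_rot: [3.138, -0.001, 1.58]
contact_force: [1.0, -0.8, -2.1]
opening: 0.476
grasp_force: 61.1
```

step_arm([
  {"claw":35,"delta_pos":[-35,0,0],"turn":0},
  {"claw":35,"delta_pos":[-35,0,0],"turn":0},
  {"claw":35,"delta_pos":[-35,0,0],"turn":0},
  {"claw":35,"delta_pos":[-35,-2,0],"turn":0},
  {"claw":35,"delta_pos":[-35,-2,0],"turn":0},
  {"claw":35,"delta_pos":[-35,-2,0],"turn":0},
  {"claw":35,"delta_pos":[-28,-2,0],"turn":0},
  {"claw":35,"delta_pos":[-14,-2,0],"turn":0},
])

```text
clock: 25.75
eef_pos: [476.0, -127.6, 151.5]
tcp_rot: [3.14, 0.001, 1.576]
contact_force: [0.3, 1.1, -2.5]
opening: 0.474
grasp_force: 61.1
```

step_arm([
  {"claw":35,"delta_pos":[0,0,0],"turn":0},
  {"claw":35,"delta_pos":[0,0,0],"turn":0},
])

```text
clock: 25.92
eef_pos: [475.9, -125.2, 151.1]
tcp_rot: [3.141, -0.0, 1.576]
contact_force: [0.4, -0.3, -1.9]
opening: 0.477
grasp_force: 61.1
```

```bash
python3 - <<'E'
from rig import *
from h import *
s=sense();print(s["clock"],s["eef_pos"],s["tcp_rot"],s["opening"])
f=grab_frame("scene");np.savez("pics/s3.npz",**f);cv2.imwrite("pics/s3.png",f["img"][130:330,180:480,::-1].repeat(2,0).repeat(2,1))
E
```

```text
25.9167 [ 475.94017852 -125.20933915  151.05052686] [ 3.14090566e+00 -3.30047157e-05  1.57583593e+00] 0.4771500182767325
```

View pics/s3.png

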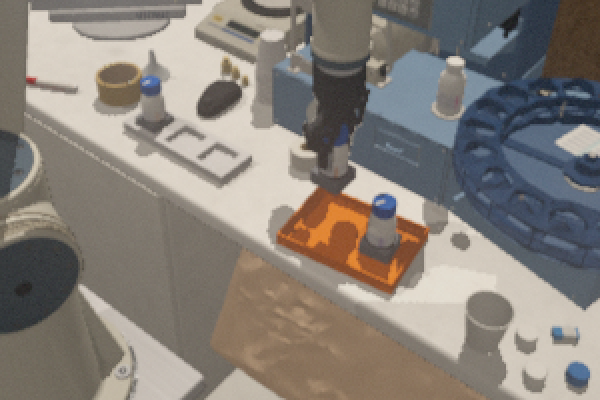

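The first loose bottle stands upright in the tray at (380,235) and the sound one is still in the rack at (150,100). The second loose bottle hangs at (335,160) over the free end of the tray, so I'll lower it.

step_arm([
  {"claw":35,"delta_pos":[0,0,10],"turn":-0.03},
  {"claw":35,"delta_pos":[0,0,20],"turn":-0.06},
  {"claw":35,"delta_pos":[0,0,25],"turn":-0.045},
  {"claw":35,"delta_pos":[0,0,20],"turn":0},
  {"claw":35,"delta_pos":[0,0,12],"turn":0},
  {"claw":35,"delta_pos":[0,0,6],"turn":0},
  {"claw":35,"delta_pos":[0,0,3],"turn":0},
  {"claw":35,"delta_pos":[0,0,0],"turn":0},
])

```text
clock: 26.63
eef_pos: [476.2, -124.0, 54.4]
tcp_rot: [-3.141, -0.0, 1.714]
contact_force: [-0.3, 0.5, -1.9]
opening: 0.474
grasp_force: 61.0
```

step_arm([
  {"claw":35,"delta_pos":[0,0,1.5],"turn":0},
  {"claw":35,"delta_pos":[0,0,1],"turn":0},
  {"claw":35,"delta_pos":[0,0,0],"turn":0},
  {"claw":35,"delta_pos":[0,0,0],"turn":0},
])

```text
clock: 26.97
eef_pos: [476.4, -124.8, 52.4]
tcp_rot: [3.141, 0.0, 1.713]
contact_force: [-0.6, 0.1, -2.2]
opening: 0.475
grasp_force: 61.0
```

step_arm([
  {"claw":35,"delta_pos":[0,0,1],"turn":0},
  {"claw":35,"delta_pos":[0,0,0.7],"turn":0},
  {"claw":35,"delta_pos":[0,0,0.5],"turn":0},
  {"claw":35,"delta_pos":[0,0,0],"turn":0},
  {"claw":35,"delta_pos":[0,0,0],"turn":0},
])

```text
clock: 27.38
eef_pos: [476.1, -124.8, 50.2]
tcp_rot: [3.141, 0.0, 1.713]
contact_force: [-2.7, -0.3, 6.4]
opening: 0.471
grasp_force: 62.0
```

Contact (Fz went from −2 to +6 N). Release and back away upward.

step_arm([
  {"claw":62,"delta_pos":[0,0,0],"turn":0},
  {"claw":62,"delta_pos":[0,0,0],"turn":0},
  {"claw":62,"delta_pos":[0,0,0],"turn":0},
  {"claw":62,"delta_pos":[0,0,0],"turn":0},
  {"claw":62,"delta_pos":[0,0,-10],"turn":0},
  {"claw":62,"delta_pos":[0,0,-25],"turn":0},
  {"claw":62,"delta_pos":[0,0,-35],"turn":0},
  {"claw":62,"delta_pos":[0,0,-35],"turn":0},
])

```text
clock: 28.05
eef_pos: [475.2, -124.5, 155.9]
tcp_rot: [-3.14, -0.001, 1.713]
contact_force: [0.9, -1.0, 0.4]
opening: 0.727
grasp_force: 0.0
```

step_arm([
  {"claw":62,"delta_pos":[0,0,-35],"turn":0},
  {"claw":62,"delta_pos":[20,0,-20],"turn":0},
  {"claw":62,"delta_pos":[40,0,-10],"turn":0},
  {"claw":62,"delta_pos":[40,0,0],"turn":0},
  {"claw":62,"delta_pos":[20,0,0],"turn":0},
  {"claw":62,"delta_pos":[0,0,0],"turn":0},
  {"claw":62,"delta_pos":[0,0,0],"turn":0},
])

```text
clock: 28.63
eef_pos: [458.9, -5.1, 220.5]
tcp_rot: [3.141, 0.0, 1.715]
contact_force: [0.1, -0.6, 0.5]
opening: 0.728
grasp_force: 0.0
```

```bash
python3 - <<'E'
from rig import *
from h import *
s=sense();print(s["clock"],s["eef_pos"],s["contact_force"],s["qvel"].round(3))
f=grab_frame("scene");np.savez("pics/s4.npz",**f);cv2.imwrite("pics/s4.png",f["img"][130:330,180:480,::-1].repeat(2,0).repeat(2,1))
E
```

```text
28.6333 [458.93027077  -5.11955328 220.45434067] [ 0.07182858 -0.60394241  0.45416023] [-0.036  0.017 -0.007 -0.005 -0.005 -0.013]
```

View pics/s4.png

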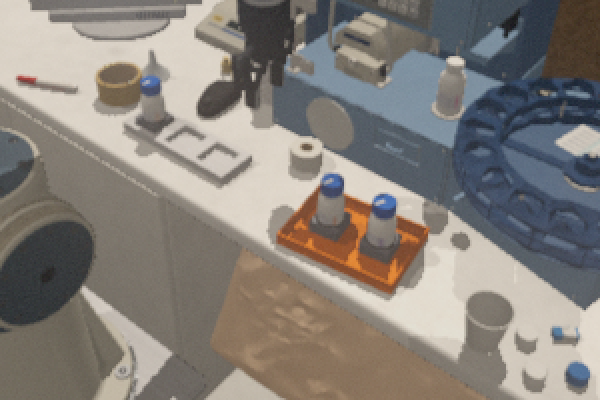

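Both loose bottles stand upright in the tray at (330,210) and (380,232). The sound one is in the rack at (150,100), the bystanders have not moved, and the gripper is clear.

```bash
python3 -c "
from rig import *
print(sign_off())"
```

```text
the job is handed in; nothing more can be done
None
```

The job is handed in: the bottles in the middle well (y ≈ 207) and the near well (y ≈ 127) had loose caps and now stand upright in the orange tray, while the sound one (y ≈ 287) stays in the rack; I twisted that cap twice because the first twist came out nearer 20°, and it sprang back both times.

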